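# Nest two turned cups and hold the pair ready over the pallet's locating ring

## Robot

A 6-joint arm with a two-finger parallel gripper is mounted at the origin on the work surface. World frame = base frame: x ahead of the robot, y to its left, z up, the work surface at z = 0. Lengths are in mm, angles in degrees, forces in N, time in s.
With the tool pointing down it reaches from about 350 to 850 mm from the base axis. Payload 8.1 kg.
Tool frame: the origin (TCP) lies at the very end of the fingers, on their centre line; the grasp point (between the pads) lies 19 mm behind it; z points along the fingers, y is the direction in which the jaws open and shut (so a half turn about z gives the same grasp; the last joint's range is limited). The gripper opens to 85 mm and grips with 20 to 120 N. Pads are 22 mm wide; open, the fingers measure 114 mm over their backs; the gripper's body (76 mm by 85 mm) begins 54 mm behind the grasp point. The pads swing forward as they close: fully open they stand 13 mm farther back than shut.
Start: joints at [-78.06, 7.471, 85.268, -0, 87.261, -4.893], TCP at [173.775, -574.289, 231.292] pointing down, gripper open.
Joint ranges: [-169.43, 169.43], [-51.17, 129.36], [1.28, 143.12], [-76.62, 256.62], [0, 156.53], [-152.29, 152.29]. Speed limits (degrees/s): [136.94, 136.94, 159.86, 180, 180, 180].

## Interface

Orientations are given as [roll, pitch, yaw] about the fixed x, y, z axes, in that order (R = Rz(yaw) Ry(pitch) Rx(roll)).
In Python, from bench import sensors, viewer, job gives the robot as it stands.
- The arm moves only by the shell command python3 -m pendant 'ROWS' [FORCE]. ROWS is JSON, one flat list of numbers, 5 for each row, row after row: the shift along the world's x, y, z in mm, then the turn about the world's z in rad, then the finger opening in mm, from 0 to 85.4. In form: [x, y, z, twist, hand, x, y, z, twist, hand, ...]. A call has 1 to 12 rows; each row shifts and turns the pose as measured when the row begins; what a row does not reach is not made up. A row lasts 1/12 s, in which the tool goes at most 41.7 mm and 7.16 degrees, less where a joint would pass 70% of its speed; a pose out of reach is approached as far as the arm can. A call with a gripper value outside its range is refused whole. The fingers move at their own pace and stop on an object; FORCE is the grip in N (left out, the last holds). Time passes only in rows, so rows that do not move let the fingers close. It gives the time, the measured TCP pose, the force and the opening at its end, in the units of the state.
- sensors.sense(): the state, without advancing time (a new reading comes with each control period).
- viewer.snapshot(name): name is "scene" or "top" or "wrist"; returns a dict with "frame" (384x512x3 uint8, blue, green, red), "z_map" (384x512 float32, mm along the optical axis (not along the pixel's ray), 0 where there is no reading), "fx", "fy", "cx", "cy" (pixels), "view" (4x4, takes a point from world to camera coordinates). Camera axes: x right, y down, z forward; pixel columns grow to the right and rows downward; lengths in mm; the calibration is good to about 2 mm. A picture is of the moment at which its call begins.
- job.hand_in(): hands the job in, once; it reports no verdict.
The state is a dict: "time": time; "joint_pos": joint angles; "qd": joint speeds; "joint_efforts": joint torques, N m; "tool_pos": TCP position; "tcp_rot": TCP orientation; "ft_force": force on the tool from outside, world axes, zero at the start; "wrist_torque": the same for the moment, N m; "finger_gap": finger opening in mm.
Only numpy, scipy, OpenCV 4.12 (cv2) and the standard library are available. Lean on these libraries where they do the work, as an engineer would, in place of code of your own. Each camera call takes 0.05 s, during which the arm holds its last target.

## Task

Set the steel cup down inside the brass cup so that it is fully nested, then take the pair by the brass cup, carry it over the chip guard to the pallet, and stop with it hovering about a centimetre above the blue locating ring, centred over it, upright and still. Finish while holding it there: do not set it down or let go, and the cups must not touch either ring at any time. Do not bump the guard with the cups, and leave the other things where they are.

Things in the scene. Friction and masses are not known exactly. Their poses are not given: they have to be found in the camera images.
- steel_cup: Silver-grey cup, steel-coloured, loose, 140 to 280 g, standing mouth up on the table. 55 mm tall; a hollow cone, outside 44 mm across at the foot, with an upright band 64 mm across around its top 15 mm; mouth 58 mm across, cone wall 2 mm, thick floor (inside floor 18 mm above the foot). Origin: centre of its underside; z up along its axis.
- brass_cup: Brass-yellow cup, loose, same as the steel cup but that its band is 66 mm across, standing mouth up on the table. Fully nested, the steel cup rests on this cup's inside floor: its underside is 18 mm above this one's, its rim 18 mm above this rim, the pair 73 mm tall, side play about 1 mm. Origin: centre of its underside; z up along its axis.
- blue_ring_top (a point): Centre of the top face of the blue locating ring, the target: a fixed flat ring, outside diameter 76 mm, bore 50 mm, 20 mm high, standing on the pallet; its top face is 55 mm above the table. z up.
- black_ring: Black ring of the same size as the blue one, also fixed on the pallet, not wanted. Origin: centre of its underside, on the pallet's top face (35 mm above the table).
- pallet: Fixed bright metal pallet, 300 mm (x) by 280 mm (y) by 35 mm high, with a grid of dark bores (look only). Two strap clamps stand on it, centred 108 mm to either side along its x, rising to 81 mm above the table. Origin: centre of its underside, on the table.
- guard: Fixed cream sheet-metal chip guard with a yellow top edge standing between the cups and the pallet: an upright wall 360 mm long (its x), 6 mm thick (its y), 100 mm high, with a low 30 mm foot on the cups' side. Origin: centre of the wall's lower edge, on the table.
- paste_can: Green can, 64 mm diameter, 85 mm tall, loose bystander. Origin: centre of its underside.
- wrench: Wrench lying on the table, loose bystander.
- chip_brush: Chip brush lying on the table, loose bystander.
- bolt: Dark bolt standing on its head on the pallet, 24 mm diameter head, 45 mm tall, loose bystander; its tip is 80 mm above the table. Origin: centre of its underside.
- step_block: Dark stepped clamping block, 48 by 30 by 48 mm, loose bystander. Origin: centre of its underside.
- blue_ring: The blue ring itself. Origin: centre of its underside, 20 mm below point blue_ring_top, on the pallet's top face.
Not all that is in view belongs to the job. Several things look just like the brass_cup: the one meant starts farthest to the robot's left.

How it is judged:
By the outcome, as a careful person would: the job done as asked, in the order asked, and still so for the second after the job is handed in, while the arm keeps its last pose, push and grip.
It also fails if it takes over 58 s, if anything falls off the work surface, if the arm or the gripper's body presses on something with over 40 N, if the wrist force passes 120 N, or if a joint passes its speed limit or range.

## Working session

There is one attempt and no reset: what is moved stays moved. The work goes in short steps, Python scripts to look and compute and a shell command to move; the robot and the scene stay as the last step left them, time stands still between calls to the robot, and variables do not carry over. Pictures are saved under pics/ and viewed, and the job is handed in when it is done.

```bash
ls; mkdir -p pics; python3 - <<'E'
from bench import sensors, viewer
import cv2, numpy as np
print(sensors.sense())
for n in ("scene","top","wrist"):
    s=viewer.snapshot(n); cv2.imwrite(f"pics/{n}0.png",s["frame"]); np.savez(f"pics/{n}0.npz",**s)
    print(n,s["fx"],s["cx"],s["cy"]); print(np.round(s["view"],3), (s["z_map"]>0).mean())
E
```

```text
pics
{'time': 0.0, 'joint_pos': array([-7.80578488e+01,  7.51555699e+00,  8.53323274e+01, -6.28353096e-04,
        8.72609102e+01, -4.89397989e+00]), 'qd': array([-0.05258389, -0.05435467, -0.02414932,  0.0176285 ,  0.11219771,
        0.06787357]), 'joint_efforts': array([-1.54843110e-03, -5.69395351e+01, -5.00555027e+01, -2.14769066e-04,
        1.45431870e-02,  6.20740046e-07]), 'tool_pos': array([ 173.67122681, -573.72011965,  230.21053962]), 'tcp_rot': array([-1.79891548e+02, -8.65622062e-03,  1.68361535e+01]), 'ft_force': array([-0.60102298, -0.10179177, -0.14344806]), 'wrist_torque': array([ 0.00622109, -0.01256924, -0.05572185]), 'finger_gap': 85.2658831364363}
scene 385.33679538008704 256.6131307875548 198.82304800308043
[[-3.340000e-01  9.430000e-01  7.000000e-03  1.580070e+02]
 [ 6.730000e-01  2.440000e-01 -6.980000e-01 -3.310370e+02]
 [-6.600000e-01 -2.280000e-01 -7.160000e-01  1.584883e+03]
 [ 0.000000e+00  0.000000e+00  0.000000e+00  1.000000e+00]] 0.9961802164713541
top 383.47775469236984 260.7033030244775 191.0082070336038
[[-2.900000e-02 -1.000000e+00 -9.000000e-03  8.030500e+01]
 [-9.980000e-01  2.900000e-02 -5.600000e-02  5.535810e+02]
 [ 5.600000e-02  8.000000e-03 -9.980000e-01  1.454062e+03]
 [ 0.000000e+00  0.000000e+00  0.000000e+00  1.000000e+00]] 0.9960174560546875
wrist 274.3340907748645 255.68831398812063 187.08535229267358
[[ 2.90000e-01 -9.57000e-01 -1.00000e-03 -5.98648e+02]
 [-9.13000e-01 -2.77000e-01  3.01000e-01 -3.97010e+01]
 [-2.89000e-01 -8.60000e-02 -9.54000e-01  3.80072e+02]
 [ 0.00000e+00  0.00000e+00  0.00000e+00  1.00000e+00]] 0.9962514241536459
```

View pics/scene0.png

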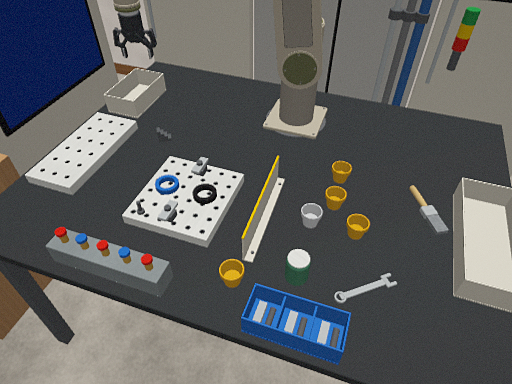

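View pics/top0.png

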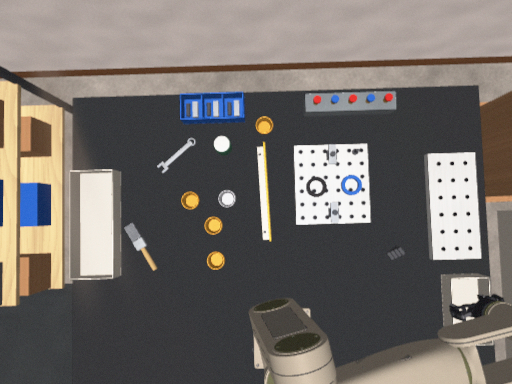

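View pics/wrist0.png

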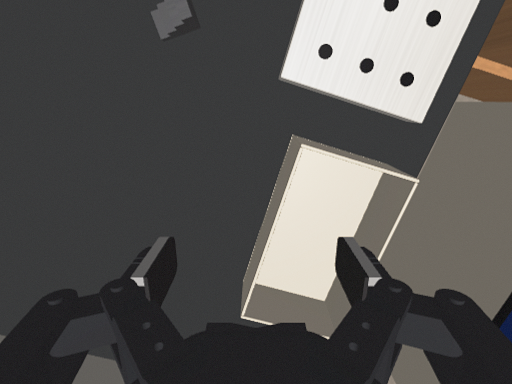

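The scene view shows four brass cups, one steel cup, the guard and the pallet. In the top view the left of the image is +y. The brass candidates are at (190,200), (213,225), (216,260) and (264,126). The one at (190,200) is farthest to the robot's left. Next I'll measure them and enlarge a crop.

```bash
cat > h.py <<'E'
import numpy as np, cv2
def ray(s,u,v,z):
    V=np.array(s["view"],float);R=V[:3,:3];t=V[:3,3];c=-R.T@t
    d=R.T@np.array([(u-s["cx"])/s["fx"],(v-s["cy"])/s["fy"],1.]);return c+d*(z-c[2])/d[2]
def pix(s,p):
    V=np.array(s["view"],float);q=V[:3,:3]@np.array(p,float)+V[:3,3]
    return np.array([s["fx"]*q[0]/q[2]+s["cx"],s["fy"]*q[1]/q[2]+s["cy"]])
def cloud(s):
    V=np.array(s["view"],float);h,w=s["z_map"].shape;u,v=np.meshgrid(np.arange(w),np.arange(h));z=s["z_map"].astype(float)
    P=np.stack([(u-s["cx"])/s["fx"]*z,(v-s["cy"])/s["fy"]*z,z],-1);return (P-V[:3,3])@V[:3,:3]
E
python3 - <<'E'
from h import *
for n in("top","scene"):
    s=dict(np.load(f"pics/{n}0.npz")); f=s["frame"];W=cloud(s);hsv=cv2.cvtColor(f,cv2.COLOR_BGR2HSV)
    inb=(W[...,0]>200)&(W[...,0]<1000)&(abs(W[...,1])<600)
    H=W[...,2]
    for nm,m in (("brass",(hsv[...,0]>12)&(hsv[...,0]<32)&(hsv[...,1]>150)&(hsv[...,2]>80)&(H>5)),("blue",(hsv[...,0]>100)&(hsv[...,0]<125)&(hsv[...,1]>150)&(H>30)&(H<75)),("hi",(H>42)&(H<64)),("tall",(H>75)&(H<130))):
        m=(m&inb).astype(np.uint8)
        k,l,st,c=cv2.connectedComponentsWithStats(m)
        for i in range(1,k):
            if st[i,4]<25: continue
            q=W[l==i]; top=np.percentile(q[:,2],95); 
            r=q[(q[:,2]>top-6)]
            print(n,nm,c[i].round(1),st[i,4],"top",top.round(1),"rimmid",((r[:,:2].max(0)+r[:,:2].min(0))/2).round(1),"ext",np.ptp(r[:,:2],axis=0).round(1))
s=dict(np.load("pics/top0.npz"));cv2.imwrite("pics/topcrop.png",cv2.resize(s["frame"][85:285,110:400],None,fx=2.7,fy=2.7,interpolation=cv2.INTER_CUBIC))
E
```

```text
top brass [263.8 125.2] 237 top 56.3 rimmid [653.1  44.5] ext [360.6  61. ]
top brass [265.5 169.3] 29 top 104.6 rimmid [630.1  44.1] ext [94.   3.5]
top brass [189.6 200.4] 247 top 57.3 rimmid [515.1 207.9] ext [ 84.6 310. ]
top brass [212.8 225.4] 248 top 57.7 rimmid [435.8 165.7] ext [ 74.  225.5]
top brass [215.3 260.4] 253 top 59.0 rimmid [371.4 161.5] ext [202.8 217.2]
top blue [210.9 106.7] 699 top 72.3 rimmid [877.3 239.4] ext [101.2 238. ]
top blue [351.1 184.9] 141 top 60.0 rimmid [ 567.8 -272.7] ext [71.  67.4]
top hi [209.8 100.1] 190 top 63.1 rimmid [879.6 246.6] ext [ 90.5 222.6]
top hi [329.4 112.3] 79 top 63.4 rimmid [ 843.9 -206.3] ext [  3.6 183.6]
top hi [376.1 111. ] 55 top 63.1 rimmid [ 842.8 -379. ] ext [  3.4 132.6]
top hi [263.9 124.8] 94 top 57.9 rimmid [802.3  46.2] ext [61.9 64.4]
top hi [211.7 119.9] 99 top 62.6 rimmid [829.2 250.5] ext [  4.  217.6]
top hi [351. 185.] 202 top 59.8 rimmid [ 566.  -273.2] ext [74.6 74. ]
top hi [316.  186.9] 198 top 59.2 rimmid [ 562.7 -142.4] ext [74.8 74.7]
top hi [225.4 198.9] 73 top 58.9 rimmid [527.5 193.9] ext [60.1 5
[... 2980 characters left out ...]
 237.2]
scene tall [259.3 200.3] 402 top 102.7 rimmid [551.   43.2] ext [358.4  18.1]
scene tall [198.7 162. ] 28 top 84.3 rimmid [ 469.4 -203.9] ext [21. 21.]
scene tall [166.8 207. ] 37 top 83.7 rimmid [ 684.2 -203.9] ext [19.6 19.8]
scene tall [ 61.5 233.6] 148 top 112.9 rimmid [ 879.7 -408.8] ext [27.3 29. ]
scene tall [ 81.8 240.2] 146 top 113.1 rimmid [ 879.6 -344.2] ext [28.2 26.5]
scene tall [102.8 246.8] 147 top 113.6 rimmid [ 880.6 -279. ] ext [27.2 29.8]
scene tall [124.4 253.8] 148 top 112.7 rimmid [ 880.3 -213.9] ext [26.5 26.9]
scene tall [298.  259.1] 400 top 88.3 rimmid [731.8 204.8] ext [59.1 58.1]
scene tall [146.8 260.7] 148 top 113.3 rimmid [ 879.1 -149.3] ext [28.6 28.7]
```

View pics/topcrop.png

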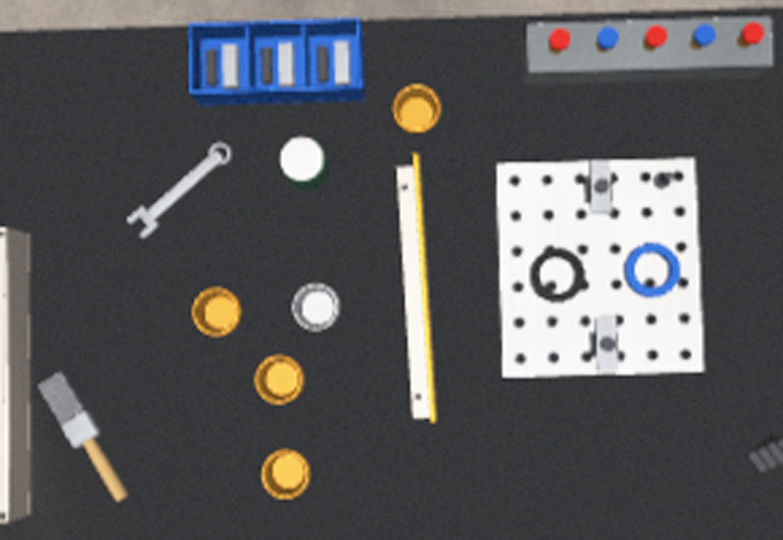

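The crop confirms it. The brass cup meant is at crop (217,312), about (528.5, 331.3), with steel at (529.5, 193). Its rim height (~57) and width match. Decoys are at y=246, 240 and 46. Blue ring is at about (568, -272.6), black at (564, -142). Next, the finger tip geometry, for grip depth.

```bash
python3 - <<'E'
from h import *
from scipy.spatial.transform import Rotation as R
s=dict(np.load("pics/wrist0.npz"));W=cloud(s)
T=(W-np.array([173.67,-573.72,230.2]))@R.from_euler('xyz',[-179.89,-.009,16.836],degrees=True).as_matrix()
for v in range(235,300,8):
  print(v,[(u,T[v,u].round(0).astype(int).tolist()) for u in (145,155,165,173,340,350,360,372)])
m=(abs(T[...,0])<25)&(abs(T[...,1])<70)&(T[...,2]>-60)&(T[...,2]<30)
q=T[m];print(q[:,2].max(), np.percentile(q[:,2],[90,99]))
for sg in(1,-1):
  a=q[q[:,1]*sg>0];b=a[a[:,2]>a[:,2].max()-6];print(len(a),a.max(0),a.min(0),b.min(0),b.max(0))
E
```

```text
235 [(145, [-117, -167, 229]), (155, [-117, -152, 229]), (165, [-117, -137, 230]), (173, [-117, -125, 229]), (340, [-114, 125, 224]), (350, [-114, 140, 224]), (360, [-106, 148, 207]), (372, [-92, 152, 181])]
243 [(145, [-130, -169, 229]), (155, [11, -50, -24]), (165, [10, -45, -24]), (173, [6, -43, -17]), (340, [8, 42, -19]), (350, [10, 45, -24]), (360, [-114, 146, 199]), (372, [-99, 150, 173])]
251 [(145, [6, -55, -25]), (155, [11, -47, -32]), (165, [9, -43, -30]), (173, [2, -43, -18]), (340, [4, 42, -21]), (350, [11, 43, -32]), (360, [10, 48, -32]), (372, [-106, 148, 164])]
259 [(145, [10, -49, -38]), (155, [10, -45, -38]), (165, [5, -43, -30]), (173, [-1, -43, -20]), (340, [0, 42, -22]), (350, [8, 42, -35]), (360, [11, 45, -39]), (372, [7, 53, -33])]
267 [(145, [10, -47, -44]), (155, [9, -44, -42]), (165, [1, -43, -31]), (173, [-6, -44, -20]), (340, [-4, 42, -23]), (350, [5, 42, -36]), (360, [10, 43, -45]), (372, [11, 48, -45])]
275 [(145, [10, -45, -50]), (155, [6, -43, -44]), (165, [-2, -43, -32]), (173, [-9, -43, -22]), (340, [-8, 42, -24]), (350, [1, 42, -37]), (360, [9, 42, -
[... 280 characters left out ...]
5]), (173, [-217, -134, 228]), (340, [-189, 123, 193]), (350, [-6, 42, -39]), (360, [2, 42, -49]), (372, [12, 41, -62])]
299 [(145, [11, -39, -65]), (155, [-4, -43, -47]), (165, [-233, -149, 229]), (173, [-233, -136, 229]), (340, [-195, 121, 183]), (350, [-9, 42, -41]), (360, [-1, 42, -51]), (372, [12, 39, -65])]
-13.696980505034245 [-22.5055324  -15.65510408]
2610 [ 13.83483861  69.93234191 -13.92410184] [-11.77332188  41.38976479 -59.98938177] [-11.58676898  41.72549154 -19.91638292] [ 10.77108068  48.61016408 -13.92410184]
2632 [ 14.17908388 -42.67247375 -13.69698051] [-12.16268339 -69.75356543 -59.99510472] [-10.83171575 -49.97786787 -19.64182858] [ 10.77798441 -43.12889896 -13.69698051]
```

```bash
python3 -m pendant '[20,40,0,0,85, 20,36,0,0,85, 20,36,0,0,85, 20,36,0,0,85, 20,36,0,0,85, 20,36,0,0,85, 20,36,0,0,85, 20,36,0,0,85, 20,36,0,0,85, 20,36,0,0,85, 20,36,0,0,85, 20,36,0,0,85]' 60
```

```text
time: 1.15
tool_pos: [406.0, -134.4, 222.7]
tcp_rot: [-179.4, 0.1, 16.0]
ft_force: [1.2, -0.4, 0.2]
finger_gap: 85.0
```

When open, the tips stand about 14 mm behind the TCP, and the pads are about 38 mm long. So I need TCP z≈34 to hold only the steel cup's band, with the tips near z=41. Carrying on towards the steel cup.

```bash
python3 -m pendant '[14,36,0,0,85, 14,36,0,0,85, 14,36,0,0,85, 14,36,0,0,85, 14,36,0,0,85, 14,36,0,0,85, 14,36,0,0,85, 14,36,0,0,85, 10,30,0,0,85, 0,0,0,0,85, 0,0,0,0,85]'
python3 - <<'E'
from bench import sensors, viewer
from h import *
print({k:np.round(v,2) for k,v in sensors.sense().items() if k in("time","tool_pos","tcp_rot","joint_pos")})
s=viewer.snapshot("wrist");cv2.imwrite("pics/w1.png",s["frame"]);np.savez("pics/w1.npz",**s)
W=cloud(s);m=((W[...,2]>42)&(W[...,2]<64)).astype(np.uint8)
k,l,st,c=cv2.connectedComponentsWithStats(m)
for i in range(1,k):
    if st[i,4]<80: continue
    q=W[l==i];r=q[q[:,2]>np.percentile(q[:,2],95)-6];print(c[i].round(0),st[i],((r.max(0)+r.min(0))/2).round(1),np.ptp(r,axis=0).round(1))
E
```

```text
time: 2.07
tool_pos: [530.2, 210.2, 219.8]
tcp_rot: [-179.4, 0.1, 16.5]
ft_force: [-0.7, -0.6, -0.0]
finger_gap: 85.1
{'time': np.float64(2.07), 'joint_pos': array([16.09,  3.24, 90.96,  0.61, 85.89, 89.5 ]), 'tool_pos': array([530.16, 210.21, 219.83]), 'tcp_rot': array([-1.7939e+02,  9.0000e-02,  1.6550e+01])}
[316.   8.] [294   0  53  16 310] [704.2 200.   60.3] [10.6 37.4  7.4]
[421. 134.] [ 366   25  111  230 2708] [599.6  47.6  60.5] [259.5  10.5   7. ]
[152. 142.] [ 125  113   61   59 1257] [526.8 331.1  54.3] [65.  65.2  7.3]
[272. 176.] [245 146  55  55 881] [529.8 193.4  54.3] [63.5 63.4  6.9]
[507. 226.] [501 207  11  37 257] [ 547.2 -114.1   52.2] [32.5 20.8  8. ]
[207. 235.] [ 181  208   54   51 1035] [431.3 246.2  54.4] [65.  64.6  7.4]
[190. 313.] [167 292  48  44 898] [301.8 239.9  53.9] [65.2 64.9  6.8]
[345. 306.] [341 297  10  18  92] [381.3  39.9  59.8] [15.6  1.7  7.8]
```

View pics/w1.png

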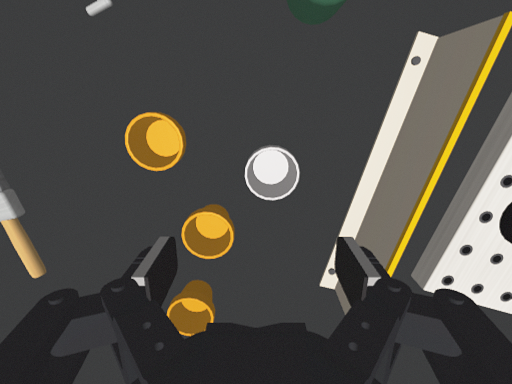

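The wrist view shows the steel cup at (272,173), which ranges to (529.8, 193.4). Target brass at (152,142) ranges to (527, 331). Both agree with the top and scene views. Centring and descending.

```bash
python3 -m pendant '[0,-8,-30,0,85, 0,-9,-30,0,85, 0,0,-30,0,85, 0,0,-25,0,85, 0,0,0,0,85]'; python3 -c "
from bench import sensors;import numpy as np
s=sensors.sense();print(s['tool_pos'].round(2),s['tcp_rot'].round(2))"
```

```text
time: 2.53
tool_pos: [530.4, 187.9, 104.2]
tcp_rot: [-179.4, -0.3, 16.3]
ft_force: [-1.1, -0.6, -1.0]
finger_gap: 85.3
[530.39 187.91 104.23] [-179.43   -0.28   16.32]
```

```bash
python3 -m pendant '[-0.8,5.4,-10,0,85, 0,0,-15,0,85, 0,0,-10,0,85, 0,0,0,0,85]'; python3 -c "
from bench import sensors;import numpy as np
s=sensors.sense();print(s['tool_pos'].round(2),s['tcp_rot'].round(2))"
```

```text
time: 2.87
tool_pos: [530.6, 191.3, 70.9]
tcp_rot: [-179.5, -0.4, 16.1]
ft_force: [-0.2, -0.2, -0.5]
finger_gap: 84.9
[530.62 191.34  70.88] [-179.45   -0.43   16.06]
```

```bash
python3 -m pendant '[-1,2,-12,0,85, 0,0,-12,0,85, 0,0,-8,0,85, 0,0,0,0,85, 0,0,0,0,85]'; python3 -c "
from bench import sensors;import numpy as np
s=sensors.sense();print(s['tool_pos'].round(2),s['tcp_rot'].round(2))"
```

```text
time: 3.28
tool_pos: [532.1, 194.4, 39.6]
tcp_rot: [-179.5, -0.8, 16.1]
ft_force: [-0.6, -0.1, 1.0]
finger_gap: 84.9
[532.06 194.39  39.59] [-179.45   -0.75   16.06]
```

```bash
python3 -m pendant '[-2.4,-1,-3,0,85, 0,0,-1.5,0,85, 0,0,0,0,85, 0,0,0,0,85]'; python3 -c "
from bench import sensors;import numpy as np
s=sensors.sense();print(s['tool_pos'].round(2),s['tcp_rot'].round(2))"
```

```text
time: 3.62
tool_pos: [530.0, 193.5, 35.5]
tcp_rot: [-179.5, -0.8, 16.1]
ft_force: [-0.8, 0.0, -0.7]
finger_gap: 84.9
[529.95 193.52  35.48] [-179.46   -0.81   16.07]
```

Centred at z 35.5. Closing gently.

```bash
python3 -m pendant '[0,0,0,0,55, 0,0,0,0,55, 0,0,0,0,55, 0,0,0,0,55, 0,0,0,0,55, 0,0,0,0,55]' 40; python3 - <<'E'
from bench import sensors, viewer
from h import *
from scipy.spatial.transform import Rotation as R
q=sensors.sense();print(q['tool_pos'].round(2),q['tcp_rot'].round(2),q['finger_gap'])
s=viewer.snapshot("wrist");cv2.imwrite("pics/w2.png",s["frame"]);np.savez("pics/w2.npz",**s)
W=cloud(s);T=(W-q['tool_pos'])@R.from_euler('xyz',q['tcp_rot'],degrees=True).as_matrix()
for u in (150,160,170,180,190,325,335,345,355): print(u,[(v,T[v,u].round(0).astype(int).tolist()) for v in range(205,275,8)])
E
```

```text
time: 4.12
tool_pos: [530.8, 193.5, 36.8]
tcp_rot: [-179.5, -0.9, 16.1]
ft_force: [0.6, -1.3, -0.3]
finger_gap: 62.7
[530.83 193.54  36.78] [-179.47   -0.92   16.06] 62.661843969307604
150 [(205, [6, -75, 37]), (213, [0, -76, 37]), (221, [-6, -76, 37]), (229, [-12, -77, 37]), (237, [-18, -77, 36]), (245, [-25, -78, 36]), (253, [-32, -79, 37]), (261, [-39, -80, 37]), (269, [12, -43, -47])]
160 [(205, [7, -68, 37]), (213, [1, -68, 35]), (221, [-6, -69, 37]), (229, [-12, -70, 37]), (237, [-18, -70, 36]), (245, [-25, -71, 37]), (253, [-31, -71, 35]), (261, [7, -44, -35]), (269, [13, -39, -50])]
170 [(205, [7, -61, 36]), (213, [1, -61, 37]), (221, [-5, -62, 36]), (229, [-12, -63, 37]), (237, [-18, -63, 37]), (245, [7, -44, -20]), (253, [6, -42, -26]), (261, [10, -38, -40]), (269, [9, -37, -44])]
180 [(205, [7, -54, 36]), (213, [1, -54, 36]), (221, [-5, -54, 36]), (229, [-11, -55, 35]), (237, [-18, -56, 37]), (245, [11, -37, -26]), (253, [11, -35, -34]), (261, [10, -33, -40]), (269, [9, -32, -44])]
190 [(205, [7, -46, 35]), (213, [1, -47, 35]), (221, [-5, -47, 36]), (229, [-12, -48, 36]), 
[... 197 characters left out ...]
), (237, [11, 35, -18]), (245, [10, 33, -26]), (253, [11, 31, -34]), (261, [7, 31, -35]), (269, [4, 31, -37])]
335 [(205, [7, 55, 36]), (213, [1, 56, 36]), (221, [-5, 56, 35]), (229, [-12, 57, 36]), (237, [-18, 57, 35]), (245, [7, 40, -19]), (253, [11, 35, -35]), (261, [10, 34, -39]), (269, [9, 33, -43])]
345 [(205, [7, 62, 35]), (213, [1, 62, 35]), (221, [-5, 63, 36]), (229, [-11, 64, 35]), (237, [-18, 64, 36]), (245, [-24, 65, 35]), (253, [7, 42, -27]), (261, [7, 40, -34]), (269, [11, 36, -47])]
355 [(205, [7, 69, 36]), (213, [1, 70, 36]), (221, [-5, 70, 35]), (229, [-11, 70, 35]), (237, [-17, 71, 35]), (245, [-24, 72, 34]), (253, [-30, 72, 34]), (261, [-37, 73, 35]), (269, [13, 39, -50])]
```

View pics/w2.png

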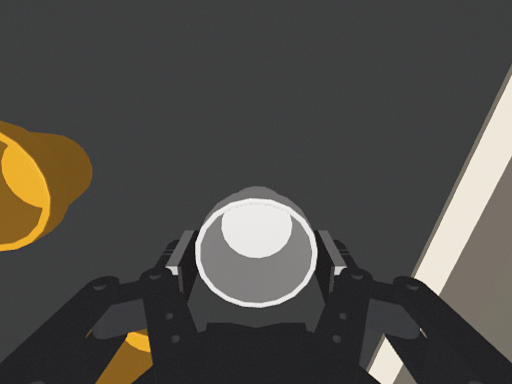

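The wrist view shows the steel cup at (256,252) between the pads, with its rim about 18 mm behind the TCP, so the hold is on the band. Lifting and moving over.

```bash
python3 -m pendant '[0,0,5,0,55, 0,0,15,0,55, 0,0,22,0,55, 0,0,22,0,55, 0,0,15,0,55, 0,10,0,0,55, 0,20,0,0,55, 0,25,0,0,55, 0,10,0,0,55, 0,0,0,0,55, 0,0,0,0,55]' 60; python3 - <<'E'
from bench import sensors, viewer
from h import *
q=sensors.sense();print(q['tool_pos'].round(2),q['tcp_rot'].round(2),q['finger_gap'])
for n in("wrist","scene","top"):
  s=viewer.snapshot(n);cv2.imwrite(f"pics/{n}3.png",s["frame"]);np.savez(f"pics/{n}3.npz",**s)
E
```

```text
time: 5.08
tool_pos: [525.5, 261.0, 114.4]
tcp_rot: [-179.5, -0.3, 16.0]
ft_force: [0.9, 0.2, -3.6]
finger_gap: 62.0
[525.47 261.03 114.45] [-179.45   -0.33   15.98] 62.0299899225085
```

View pics/wrist3.png

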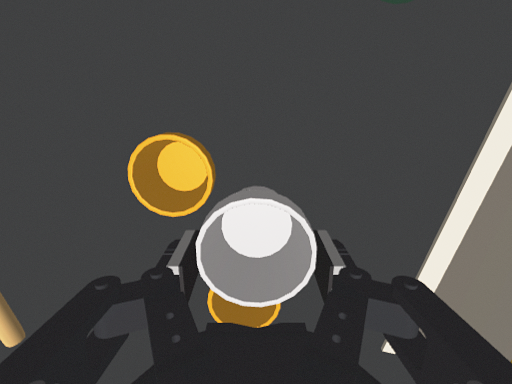

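The cup is held in the same place, and the brass target is at (172,175). Measuring both rims in this one view.

```bash
cat > rim.py <<'E'
from h import *
def circ(P):
    A=np.c_[2*P[:,:2],np.ones(len(P))];x=np.linalg.lstsq(A,(P[:,:2]**2).sum(1),rcond=None)[0]
    return x[:2],np.sqrt(x[2]+x[0]**2+x[1]**2)
def rims(s,z0,z1,box=None,minn=60):
    """blobs in a height band; outer-outline pixels cast on rim plane; circle fit"""
    W=cloud(s);m=((W[...,2]>z0)&(W[...,2]<z1)).astype(np.uint8);out=[]
    if box is not None: k=np.zeros_like(m);k[box[1]:box[3],box[0]:box[2]]=1;m*=k
    k,l,st,c=cv2.connectedComponentsWithStats(m)
    for i in range(1,k):
        if st[i,4]<minn: continue
        q=W[l==i];zt=np.percentile(q[:,2],97);r=q[q[:,2]>zt-3];cc,rr=circ(r)
        out.append((c[i].round(0),st[i,4],cc.round(1),round(2*rr,1),round(zt,1),((r.max(0)+r.min(0))/2).round(1)[:2]))
    return out
E
python3 - <<'E'
from rim import *
s=dict(np.load("pics/wrist3.npz"))
print("brass");[print(*r) for r in rims(s,47,62)]
print("steel");[print(*r) for r in rims(s,122,140)]
for n in("top","scene"):
  s=dict(np.load(f"pics/{n}3.npz"));print(n);[print(*r) for r in rims(s,45,64,None,40) if 400<r[2][0]<650];print("st");[print(*r) for r in rims(s,120,140,None,20)if 400<r[2][0]<650]
E
```

```text
brass
[167. 176.] 2125 [527.2 331.1] 61.0 56.8 [526.8 331.2]
[490. 288.] 1461 [498.8  55.8] 45.8 61.4 [499.9  43.8]
[241. 314.] 763 [431.8 246.7] 60.9 56.7 [421.4 246.6]
steel
[256. 255.] 5538 [534.6 264.1] 71.7 138.1 [520.9 263.2]
top
[115. 224.] 216 [ 434.1 -835.8] 2902.0 63.5 [438.7 610.5]
[ 74. 224.] 284 [436.7  -0.8] 1553.3 63.5 [448.6 758.1]
[351. 185.] 200 [ 566.3 -273.1] 62.9 60.2 [ 567.5 -273.9]
[316. 187.] 190 [ 562.  -141.1] 63.5 60.4 [ 562.2 -138.1]
[208. 228.] 44 [429.9 245.6] 61.1 58.7 [428.7 259.8]
st
scene
[259. 211.] 145 [  628.8 -1784.2] 3668.9 63.4 [556.5  46. ]
[166. 183.] 268 [ 568.6 -273. ] 63.3 58.7 [ 570.  -272.9]
[204. 192.] 274 [ 565.6 -140.8] 64.1 59.1 [ 564.9 -141. ]
[473. 263.] 514 [495.7 731.3] 321.8 63.6 [481.1 664.8]
[358. 223.] 184 [528.7 331.4] 61.2 58.2 [527.  331.5]
st
[338. 198.] 231 [501.5 253.6] 101.1 138.2 [531.8 263.1]
```

```bash
cat >> rim.py <<'E'
def steelrim(s,z,lo=215,box=(185,185,330,315)):
    f=s["frame"].astype(int);m=((f.min(-1)>lo)).astype(np.uint8)
    k=np.zeros_like(m);k[box[1]:box[3],box[0]:box[2]]=1;m*=k
    cs,_=cv2.findContours(m,cv2.RETR_EXTERNAL,cv2.CHAIN_APPROX_NONE);c=max(cs,key=lambda a:np.ptp(a[:,0,0]))
    P=np.array([ray(s,u,v,z) for u,v in cv2.convexHull(c)[:,0]]);cc,r=circ(P)
    return cc.round(1),round(2*r,1),c[:,0].min(0),c[:,0].max(0)
E
python3 - <<'E'
from rim import *
s=dict(np.load("pics/wrist3.npz"))
for lo in(190,205,220,235): print(lo,steelrim(s,132.5,lo))
E
```

```text
190 (array([524.9, 261.4]), np.float64(63.4), array([196, 198], dtype=int32), array([315, 306], dtype=int32))
205 (array([524.9, 261.5]), np.float64(63.3), array([196, 198], dtype=int32), array([315, 306], dtype=int32))
220 (array([524.9, 261.5]), np.float64(63.0), array([196, 198], dtype=int32), array([315, 305], dtype=int32))
235 (array([525.6, 261.6]), np.float64(61.5), array([200, 199], dtype=int32), array([308, 234], dtype=int32))
```

Steel rim fitted at (524.9, 261.4), diameter 63.4 against 64. Moving by (+2.3, +69.8).

```bash
python3 -m pendant '[0.5,10,0,0,55, 0.5,20,0,0,55, 0.5,22,0,0,55, 0.5,10,0,0,55, 0,3,0,0,55, 0,0,0,0,55, 0,0,0,0,55]'; cat > st.py <<'E'
from bench import sensors, viewer
from rim import *
import sys
q=sensors.sense();print(round(q['time'],2),q['tool_pos'].round(2),q['tcp_rot'].round(2),round(q['finger_gap'],2),q['ft_force'].round(1),"qd",abs(q['qd']).max().round(2))
E
python3 - <<'E'
from st import *
s=viewer.snapshot("wrist");cv2.imwrite("pics/w4.png",s["frame"]);np.savez("pics/w4.npz",**s)
print(steelrim(s,q['tool_pos'][2]+18.1,205)); [print(*r) for r in rims(s,47,62)]
E
```

```text
time: 5.82
tool_pos: [528.4, 324.1, 113.5]
tcp_rot: [-179.6, -0.2, 15.5]
ft_force: [-0.5, -0.3, -3.0]
finger_gap: 61.9
5.82 [528.37 324.06 113.53] [-179.55   -0.22   15.55] 61.88 [-0.5 -0.3 -3. ] qd 0.33
(array([527.9, 324.5]), np.float64(63.5), array([196, 198], dtype=int32), array([315, 306], dtype=int32))
[500.   6.] 317 [699.  211.1] 4.5 60.6 [699.9 211.1]
[243. 178.] 898 [527.5 331.6] 60.8 56.9 [534.9 333.2]
[295. 300.] 430 [433. 249.] 57.0 56.9 [442.6 263.7]
```

View pics/w4.png

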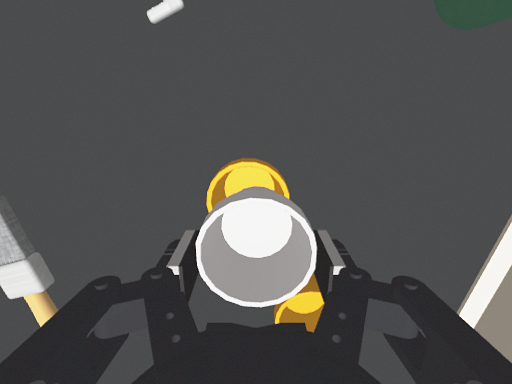

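The steel cup at (256,252) still sits a few mm short of the brass cup at (248,190). Correcting by +6.9 in y and lowering in stages.

```bash
python3 -m pendant '[-0.5,6.5,0,0,55, 0,0.5,-4,0,55, 0,0,-6,0,55, 0,0,0,0,55, 0,0,0,0,55]'; python3 st.py
```

```text
time: 6.28
tool_pos: [528.2, 328.9, 102.3]
tcp_rot: [-179.6, -0.2, 15.4]
ft_force: [-0.8, -0.4, -2.9]
finger_gap: 62.0
6.28 [528.17 328.9  102.34] [-179.6    -0.19   15.39] 62.0 [-0.8 -0.4 -2.9] qd 0.91
```

```bash
python3 -m pendant '[-0.2,2.2,-2,0,55, 0,0,-4,0,55, 0,0,-4,0,55, 0,0,0,0,55, 0,0,0,0,55]'; python3 - <<'E'
from st import *
for n in("scene","top"):
  s=viewer.snapshot(n);cv2.imwrite(f"pics/{n}5.png",cv2.resize(s["frame"][170:270,300:420] if n=="scene" else s["frame"][150:250,140:260],None,fx=5,fy=5,interpolation=cv2.INTER_CUBIC))
E
```

```text
time: 6.7
tool_pos: [527.7, 330.7, 90.7]
tcp_rot: [-179.6, -0.1, 15.4]
ft_force: [0.9, -0.3, -2.0]
finger_gap: 62.1
6.7 [527.7  330.71  90.69] [-1.7961e+02 -1.4000e-01  1.5360e+01] 62.05 [ 0.9 -0.3 -2. ] qd 0.46
```

View pics/scene5.png

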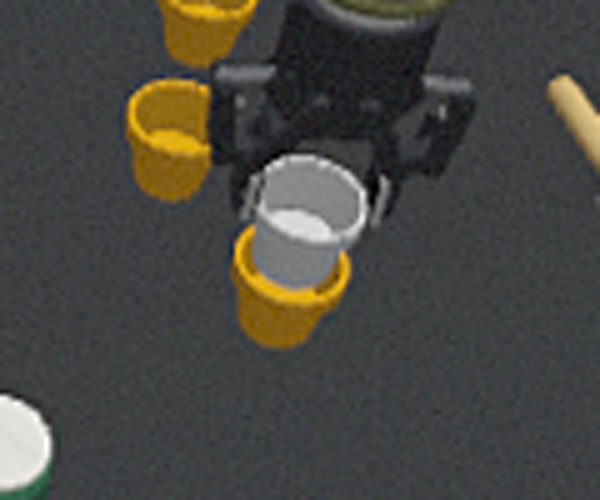

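The enlarged scene crop shows the steel foot entering the brass mouth near (295,285), well centred. Lowering on, watching the force.

```bash
python3 -m pendant '[0.2,0.3,-4,0,55, 0,0,-4,0,55, 0,0,-4,0,55, 0,0,-4,0,55, 0,0,0,0,55, 0,0,0,0,55]'; python3 st.py
```

```text
time: 7.3
tool_pos: [528.2, 331.2, 73.4]
tcp_rot: [-179.6, -0.2, 15.4]
ft_force: [-0.2, -0.1, -2.4]
finger_gap: 62.1
7.3 [528.15 331.16  73.41] [-179.6    -0.18   15.36] 62.07 [-0.2 -0.1 -2.4] qd 0.59
```

```bash
python3 -m pendant '[-0.2,-0.2,-4,0,55, 0,0,-4,0,55, 0,0,-2,0,55, 0,0,0,0,55, 0,0,0,0,55]'; python3 st.py
```

```text
time: 7.72
tool_pos: [527.8, 330.9, 62.1]
tcp_rot: [-179.6, -0.2, 15.4]
ft_force: [0.6, -0.3, -2.3]
finger_gap: 62.1
7.72 [527.83 330.85  62.14] [-1.7961e+02 -1.6000e-01  1.5360e+01] 62.05 [ 0.6 -0.3 -2.3] qd 0.24
```

```bash
python3 -m pendant '[0,0,-2,0,55, 0,0,-2,0,55, 0,0,0,0,55, 0,0,0,0,55]'; python3 st.py;  python3 -m pendant '[0,0,-1.5,0,55, 0,0,0,0,55, 0,0,0,0,55]'; python3 st.py
```

```text
time: 8.05
tool_pos: [528.0, 331.0, 58.1]
tcp_rot: [-179.6, -0.2, 15.4]
ft_force: [-0.4, -0.4, -3.0]
finger_gap: 61.6
8.05 [528.05 331.    58.07] [-179.6    -0.19   15.36] 61.65 [-0.4 -0.4 -3. ] qd 0.09
time: 8.3
tool_pos: [528.2, 331.1, 56.7]
tcp_rot: [-179.6, -0.2, 15.4]
ft_force: [0.2, 0.1, -3.0]
finger_gap: 61.9
8.3 [528.16 331.09  56.66] [-179.59   -0.21   15.36] 61.9 [ 0.2  0.1 -3. ] qd 0.21
```

```bash
python3 -m pendant '[0,0,-1.2,0,55, 0,0,0,0,55, 0,0,0,0,55]'; python3 st.py;  python3 -m pendant '[0,0,-0.8,0,55, 0,0,0,0,55, 0,0,0,0,55]'; python3 st.py
```

```text
time: 8.55
tool_pos: [528.0, 331.1, 55.4]
tcp_rot: [-179.6, -0.2, 15.4]
ft_force: [-0.4, 0.2, -2.6]
finger_gap: 61.9
8.55 [528.02 331.07  55.43] [-179.59   -0.2    15.36] 61.93 [-0.4  0.2 -2.6] qd 0.07
time: 8.8
tool_pos: [528.3, 331.3, 55.4]
tcp_rot: [-179.6, -0.2, 15.4]
ft_force: [-2.0, -0.7, -1.5]
finger_gap: 61.8
8.8 [528.31 331.26  55.37] [-179.59   -0.24   15.37] 61.76 [-2.  -0.7 -1.5] qd 0.05
```

Contact is starting (force easing, z stopped). Releasing.

```bash
python3 -m pendant '[0,0,0,0,68, 0,0,0,0,75, 0,0,0,0,85, 0,0,0,0,85, 0,0,0,0,85]' ; python3 - <<'E'
from st import *
for n in("scene","wrist"):
  s=viewer.snapshot(n);np.savez(f"pics/{n}6.npz",**s);cv2.imwrite(f"pics/{n}6.png",cv2.resize(s["frame"][170:270,300:420],None,fx=5,fy=5,interpolation=cv2.INTER_CUBIC) if n=="scene" else s["frame"])
  W=cloud(s);m=((W[...,2]>66)&(W[...,2]<80)&(np.hypot(W[...,0]-528,W[...,1]-331)<36));r=W[m];print(n,m.sum(),np.percentile(r[:,2],[50,90,97]).round(1),circ(r))
  m=((W[...,2]>48)&(W[...,2]<60)&(np.hypot(W[...,0]-528,W[...,1]-331)<36)&(np.hypot(W[...,0]-528,W[...,1]-331)>30));r=W[m];print("brass",n,m.sum(),np.percentile(r[:,2],[50,90,97]).round(1),circ(r))
E
```

```text
time: 9.22
tool_pos: [529.7, 331.9, 56.7]
tcp_rot: [-179.5, -0.4, 15.4]
ft_force: [-1.0, -0.5, -0.1]
finger_gap: 84.9
9.22 [529.74 331.88  56.69] [-179.55   -0.43   15.36] 84.87 [-1.  -0.5 -0.1] qd 0.19
scene 137 [71.7 74.3 76.3] (array([528.63838029, 330.95368626]), np.float64(30.00032649176567))
brass scene 67 [53.7 57.6 59. ] (array([528.47564743, 330.94539376]), np.float64(31.603744070816436))
wrist 3768 [72.9 74.3 74.7] (array([528.16820074, 331.5453949 ]), np.float64(29.666372350579312))
brass wrist 783 [55.2 56.5 59. ] (array([527.41031759, 331.36422485]), np.float64(31.958395384684305))
```

View pics/scene6.png

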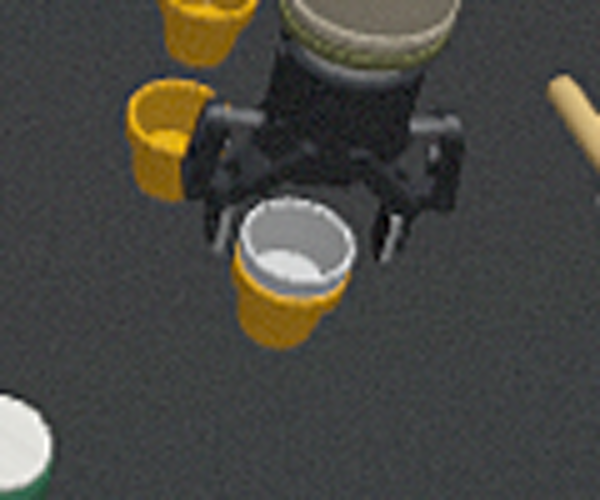

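View pics/wrist6.png

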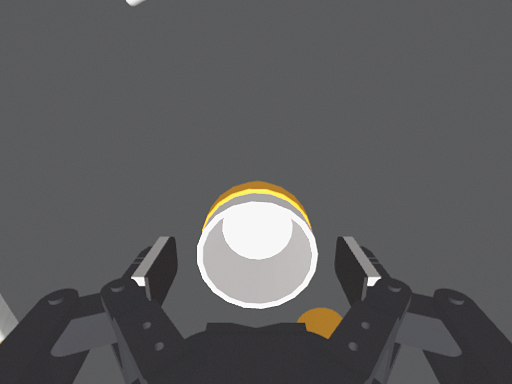

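The steel rim reads about 73 mm and the brass rim about 55, and both crops show it seated and level, so the pair is fully nested. I'll lower to TCP z≈16, so the pads span about 22–60 mm and bear only on the brass band.

```bash
python3 -m pendant '[-1.7,-0.6,-4,0,85, 0,0,-8,0,85, 0,0,-8,0,85, 0,0,-3,0,85, 0,0,0,0,85, 0,0,0,0,85]'; python3 st.py
```

```text
time: 9.82
tool_pos: [527.1, 330.9, 30.2]
tcp_rot: [-179.6, -0.4, 15.4]
ft_force: [-0.3, 0.2, 0.4]
finger_gap: 85.2
9.82 [527.12 330.87  30.19] [-179.56   -0.35   15.36] 85.2 [-0.3  0.2  0.4] qd 0.65
```

```bash
python3 -m pendant '[0.8,0.3,-4,0,85, 0,0,-5,0,85, 0,0,-3,0,85, 0,0,0,0,85, 0,0,0,0,85]'; python3 st.py
```

```text
time: 10.23
tool_pos: [528.0, 331.1, 16.7]
tcp_rot: [-179.6, -0.3, 15.4]
ft_force: [0.3, 0.1, -0.2]
finger_gap: 84.9
10.23 [527.97 331.15  16.66] [-179.57   -0.33   15.36] 84.91 [ 0.3  0.1 -0.2] qd 0.38
```

```bash
python3 -m pendant '[0,0,0,0,58, 0,0,0,0,58, 0,0,0,0,58, 0,0,0,0,58, 0,0,0,0,58, 0,0,0,0,58]' 70; python3 - <<'E'
from st import *
s=viewer.snapshot("wrist");np.savez("pics/w7.npz",**s);cv2.imwrite("pics/w7.png",s["frame"]);print(steelrim(s,73,205))
E
python3 -m pendant '[0,0,3,0,58, 0,0,8,0,58, 0,0,10,0,58, 0,0,5,0,58, 0,0,0,0,58, 0,0,0,0,58]'; python3 - <<'E'
from st import *
for n in("scene","wrist"):
  s=viewer.snapshot(n);np.savez(f"pics/{n}8.npz",**s);cv2.imwrite(f"pics/{n}8.png",cv2.resize(s["frame"][170:270,300:420],None,fx=5,fy=5,interpolation=cv2.INTER_CUBIC) if n=="scene" else s["frame"])
E
```

```text
time: 10.73
tool_pos: [528.4, 331.2, 17.6]
tcp_rot: [-179.6, -0.4, 15.4]
ft_force: [0.2, -0.9, -0.7]
finger_gap: 64.8
10.73 [528.43 331.21  17.61] [-179.57   -0.39   15.36] 64.76 [ 0.2 -0.9 -0.7] qd 0.15
(array([538.1, 333.3]), np.float64(46.8), array([185, 235], dtype=int32), array([329, 297], dtype=int32))
time: 11.28
tool_pos: [526.5, 330.3, 44.5]
tcp_rot: [-179.6, -0.1, 15.4]
ft_force: [-0.4, -0.3, -5.2]
finger_gap: 64.9
11.28 [526.48 330.32  44.52] [-1.7962e+02 -1.5000e-01  1.5360e+01] 64.88 [-0.4 -0.3 -5.2] qd 0.75
```

View pics/scene8.png

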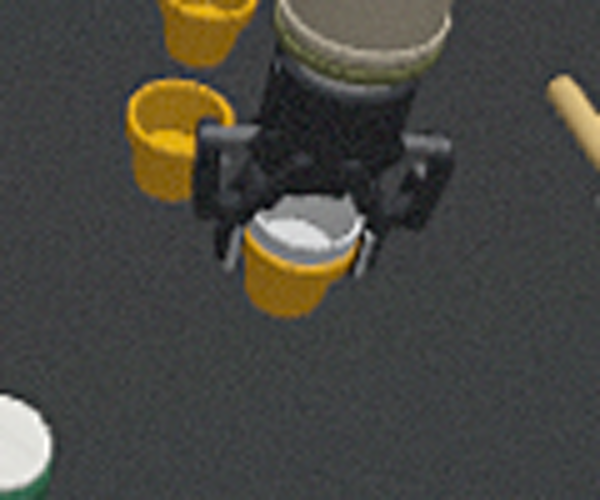

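View pics/wrist8.png

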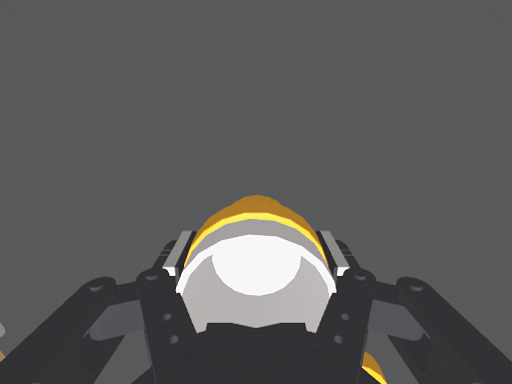

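The pair lifts together (about 5 N), with the steel cup still seated. The brass foot is 17.6 mm below the TCP. Raising it well above the guard.

```bash
python3 -m pendant '[0,0,5,0,58, 0,0,15,0,58, 0,0,20,0,58, 0,0,20,0,58, 0,0,20,0,58, 0,0,20,0,58, 0,0,12,0,58, 0,0,6,0,58, 0,0,0,0,58, 0,0,0,0,58]'; python3 st.py
```

```text
time: 12.22
tool_pos: [522.1, 328.0, 163.5]
tcp_rot: [-179.7, 0.4, 15.4]
ft_force: [-0.1, -0.3, -5.5]
finger_gap: 65.0
12.22 [522.07 328.   163.47] [-179.73    0.4    15.36] 65.04 [-0.1 -0.3 -5.5] qd 0.25
```

```bash
python3 -m pendant '[1,-5,0.5,0,58, 2,-15,0.5,0,58, 2,-22,0.5,0,58, 2,-25,0.5,0,58, 2,-25,0.5,0,58, 2,-25,0.5,0,58, 2,-25,0.5,0,58, 2,-25,0.5,0,58, 2,-25,0.5,0,58, 2,-25,0.5,0,58, 2,-25,0.5,0,58, 2,-25,0.5,0,58]'; python3 st.py
```

```text
time: 13.22
tool_pos: [533.9, 41.4, 152.8]
tcp_rot: [-179.8, 1.8, 15.7]
ft_force: [-0.1, -0.6, -4.2]
finger_gap: 64.3
13.22 [533.92  41.44 152.83] [-179.76    1.84   15.67] 64.35 [-0.1 -0.6 -4.2] qd 34.46
```

```bash
python3 -m pendant '[2,-25,2,0,58, 2,-25,2,0,58, 2,-25,2,0,58, 2,-25,2,0,58, 2,-25,2,0,58, 2,-25,2,0,58, 2,-25,1,0,58, 2,-25,1,0,58, 2,-20,1,0,58, 2,-15,0,0,58, 1,-8,0,0,58, 0,0,0,0,58]'; python3 st.py
```

```text
time: 14.22
tool_pos: [537.3, -229.6, 152.7]
tcp_rot: [-179.3, 3.2, 15.0]
ft_force: [0.1, 1.1, -4.7]
finger_gap: 65.0
14.22 [ 537.31 -229.56  152.69] [-179.27    3.21   15.03] 65.0 [ 0.1  1.1 -4.7] qd 1.24
```

Position is safe, but fast moves have built up about 3° of pitch. I have plenty of time, so while still high I'll check which moves reduce it.

```bash
python3 -m pendant '[25,0,0,0,58, 25,0,0,0,58, 0,0,0,0,58, 0,0,0,0,58]'; python3 st.py; python3 -m pendant '[-25,0,0,0,58, -25,0,0,0,58, 0,0,0,0,58, 0,0,0,0,58]'; python3 st.py;
```

```text
time: 14.55
tool_pos: [583.4, -227.8, 146.8]
tcp_rot: [-178.8, 3.7, 14.9]
ft_force: [-0.5, -0.1, -5.6]
finger_gap: 64.6
14.55 [ 583.43 -227.76  146.79] [-178.8     3.7    14.91] 64.65 [-0.5 -0.1 -5.6] qd 2.13
time: 14.88
tool_pos: [528.2, -223.3, 141.7]
tcp_rot: [-178.4, 4.1, 15.2]
ft_force: [0.3, -0.9, -4.5]
finger_gap: 64.7
14.88 [ 528.24 -223.3   141.74] [-178.42    4.06   15.16] 64.71 [ 0.3 -0.9 -4.5] qd 4.3
```

```bash
python3 -m pendant '[0,0,30,0,58, 0,0,30,0,58, 0,0,0,0,58, 0,0,0,0,58]'; python3 st.py; python3 -m pendant '[0,0,-30,0,58, 0,0,-30,0,58, 0,0,0,0,58, 0,0,0,0,58]'; python3 st.py;
```

```text
time: 15.22
tool_pos: [525.3, -220.5, 201.0]
tcp_rot: [-178.2, 4.3, 15.2]
ft_force: [0.4, -0.1, -6.1]
finger_gap: 64.5
15.22 [ 525.32 -220.49  200.98] [-178.18    4.28   15.24] 64.51 [ 0.4 -0.1 -6.1] qd 2.3
time: 15.55
tool_pos: [526.9, -220.0, 139.5]
tcp_rot: [-178.4, 4.0, 15.3]
ft_force: [-0.6, 0.3, -3.2]
finger_gap: 64.7
15.55 [ 526.86 -220.03  139.49] [-178.37    4.03   15.3 ] 64.74 [-0.6  0.3 -3.2] qd 3.11
```

```bash
python3 -m pendant '[0,0,6,0,58, 0,0,6,0,58, 0,0,6,0,58, 0,0,6,0,58, 0,0,6,0,58, 0,0,6,0,58, 0,0,6,0,58, 0,0,6,0,58, 0,0,6,0,58, 0,0,6,0,58, 0,0,6,0,58, 0,0,0,0,58]'; python3 st.py; python3 -m pendant '[0,0,-41,0,58, 0,0,-30,0,58, 0,0,0,0,58, 0,0,0,0,58]'; python3 st.py;  python3 -m pendant '[0,20,0,0,58, 0,35,0,0,58, 0,0,0,0,58, 0,0,0,0,58]'; python3 st.py
```

```text
time: 16.55
tool_pos: [529.2, -221.0, 219.8]
tcp_rot: [-178.7, 3.7, 15.3]
ft_force: [0.1, -0.7, -3.8]
finger_gap: 64.9
16.55 [ 529.23 -220.95  219.84] [-178.69    3.68   15.3 ] 64.9 [ 0.1 -0.7 -3.8] qd 0.47
time: 16.88
tool_pos: [530.8, -221.8, 150.6]
tcp_rot: [-178.9, 3.4, 15.3]
ft_force: [0.1, 0.0, -3.7]
finger_gap: 65.0
16.88 [ 530.84 -221.77  150.62] [-178.93    3.42   15.28] 65.03 [ 0.1  0.  -3.7] qd 2.16
time: 17.22
tool_pos: [531.3, -166.3, 155.0]
tcp_rot: [-179.0, 3.4, 15.2]
ft_force: [0.9, -0.1, -5.9]
finger_gap: 64.8
17.22 [ 531.31 -166.26  155.02] [-178.97    3.39   15.15] 64.8 [ 0.9 -0.1 -5.9] qd 2.83
```

Slow climbs and fast drops both reduce the tilt. Trying slow lateral rows towards the target.

```bash
python3 -m pendant '[2,-7,0,0,58, 2,-7,0,0,58, 2,-7,0,0,58, 2,-7,0,0,58, 2,-7,0,0,58, 2,-7,0,0,58, 2,-7,0,0,58, 2,-7,0,0,58, 2,-7,0,0,58, 2,-7,0,0,58, 2,-7,0,0,58, 0,0,0,0,58]'; python3 st.py
```

```text
time: 18.22
tool_pos: [556.9, -256.4, 159.1]
tcp_rot: [-179.2, 3.2, 15.0]
ft_force: [0.1, -0.7, -4.1]
finger_gap: 65.1
18.22 [ 556.91 -256.42  159.08] [-179.19    3.2    14.95] 65.07 [ 0.1 -0.7 -4.1] qd 0.64
```

```bash
python3 -m pendant '[0,0,6,0,58, 0,0,6,0,58, 0,0,6,0,58, 0,0,6,0,58, 0,0,6,0,58, 0,0,6,0,58, 0,0,6,0,58, 0,0,6,0,58, 0,0,6,0,58, 0,0,6,0,58, 0,0,6,0,58, 0,0,0,0,58]'; python3 st.py; python3 -m pendant '[0,0,-41,0,58, 0,0,-30,0,58, 0,0,0,0,58, 0,0,0,0,58]'; python3 st.py
```

```text
time: 19.22
tool_pos: [557.4, -254.8, 234.3]
tcp_rot: [-179.2, 3.1, 15.1]
ft_force: [-0.3, -0.1, -3.1]
finger_gap: 64.9
19.22 [ 557.45 -254.84  234.29] [-179.24    3.08   15.05] 64.92 [-0.3 -0.1 -3.1] qd 0.46
time: 19.55
tool_pos: [559.2, -255.9, 165.7]
tcp_rot: [-179.5, 2.8, 15.0]
ft_force: [0.8, 0.5, -3.3]
finger_gap: 65.0
19.55 [ 559.15 -255.89  165.66] [-179.52    2.79   15.03] 64.98 [ 0.8  0.5 -3.3] qd 2.09
```

```bash
python3 -m pendant '[0,0,-36,0,58, 0,0,9,0,58, 0,0,9,0,58, 0,0,9,0,58, 0,0,-36,0,58, 0,0,9,0,58, 0,0,9,0,58, 0,0,9,0,58, 0,0,-36,0,58, 0,0,9,0,58, 0,0,9,0,58, 0,0,9,0,58]'; python3 st.py; python3 -m pendant '[0,0,-4,0,58, 0,0,-4,0,58, 0,0,-4,0,58, 0,0,-4,0,58, 0,0,-4,0,58, 0,0,0,0,58]'; python3 st.py
```

```text
time: 20.55
tool_pos: [570.9, -262.4, 173.0]
tcp_rot: [179.2, 1.4, 15.0]
ft_force: [-1.5, 0.4, -5.3]
finger_gap: 64.8
20.55 [ 570.87 -262.39  172.99] [179.17   1.43  14.98] 64.77 [-1.5  0.4 -5.3] qd 12.57
time: 21.05
tool_pos: [576.4, -265.4, 163.5]
tcp_rot: [178.5, 0.7, 15.0]
ft_force: [-0.7, 0.2, -4.0]
finger_gap: 64.4
21.05 [ 576.42 -265.36  163.51] [178.46   0.7   14.97] 64.45 [-0.7  0.2 -4. ] qd 0.27
```

The sawtooth removed most of it. The remaining tilt is about 1.7°. Looking at the pair and the ring from up here.

```bash
python3 - <<'E'
from st import *
for n in("scene","wrist","top"):
  s=viewer.snapshot(n);np.savez(f"pics/{n}9.npz",**s);cv2.imwrite(f"pics/{n}9.png",cv2.resize(s["frame"][90:250,90:290],None,fx=3.5,fy=3.5,interpolation=cv2.INTER_CUBIC) if n=="scene" else s["frame"])
  print(n);[print(*r) for r in rims(s,48,66) if 450<r[2][0]<650]
E
```

```text
21.05 [ 576.42 -265.36  163.51] [178.46   0.7   14.97] 64.45 [-0.7  0.2 -4. ] qd 0.27
scene
[259. 210.] 133 [  634.2 -2003.2] 4106.4 65.1 [557.7  46. ]
[166. 183.] 243 [ 568.7 -272.8] 64.2 58.6 [ 569.8 -272. ]
[204. 192.] 244 [ 565.8 -141.4] 65.1 59.1 [ 566.8 -139.9]
[472. 261.] 503 [476.7 746.7] 370.2 65.5 [459.5 666.9]
wrist
[122. 161.] 3333 [ 564.6 -143.3] 63.7 57.0 [ 564.5 -143.1]
[260. 178.] 1811 [ 568.8 -273.7] 62.7 57.0 [ 575.4 -273.9]
top
[ 74. 221.] 267 [455.2 -57.7] 1663.0 65.4 [448.5 758.8]
[316. 187.] 184 [ 563.2 -142.1] 63.6 60.1 [ 563.8 -141.9]
```

View pics/scene9.png

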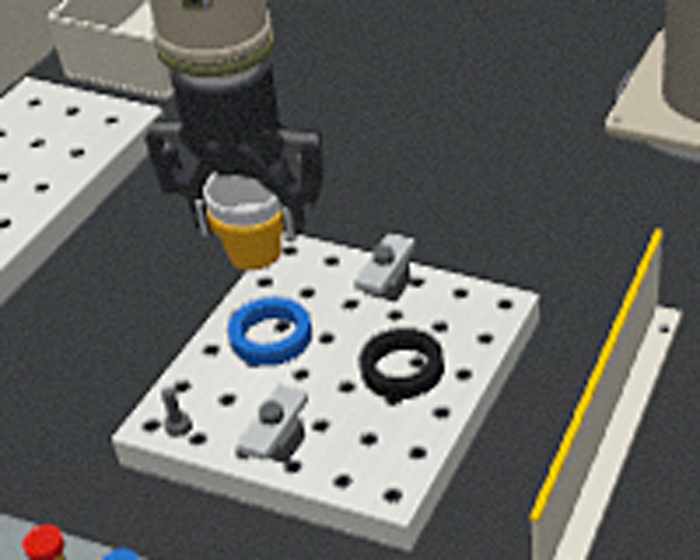

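View pics/wrist9.png

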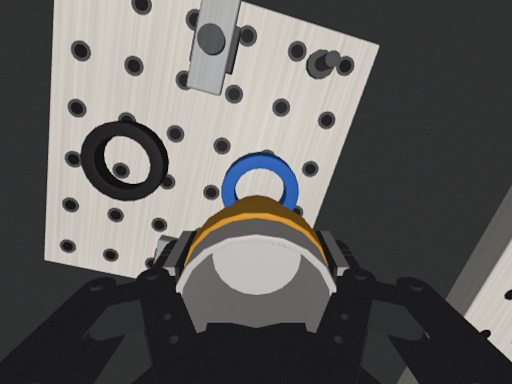

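The pair is still nested. The scene view shows the blue ring at crop (270,330) and the wrist view at (260,187); both give about (568.5, -273.2). Lowering slowly while shifting (-8, -7.5).

```bash
python3 -m pendant '[-2,-2,-4,0,58, -2,-2,-5,0,58, -2,-2,-5,0,58, -2,-2,-5,0,58, 0,0,-5,0,58, 0,0,-5,0,58, 0,0,-5,0,58, 0,0,-5,0,58, 0,0,-3,0,58, 0,0,0,0,58, 0,0,0,0,58]'; python3 st.py
```

```text
time: 22.12
tool_pos: [566.7, -274.1, 116.1]
tcp_rot: [178.5, 0.8, 14.9]
ft_force: [-0.2, -0.4, -4.6]
finger_gap: 64.7
22.12 [ 566.69 -274.11  116.1 ] [178.54   0.78  14.95] 64.73 [-0.2 -0.4 -4.6] qd 0.36
```

```bash
python3 -m pendant '[1,0.7,-3,0,58, 0.9,0.6,-4,0,58, 0,0,-5,0,58, 0,0,-5,0,58, 0,0,-3,0,58, 0,0,0,0,58, 0,0,0,0,58]'; python3 st.py
```

```text
time: 22.7
tool_pos: [569.6, -272.6, 94.8]
tcp_rot: [178.5, 0.7, 15.0]
ft_force: [0.1, 0.7, -3.9]
finger_gap: 64.5
22.7 [ 569.56 -272.58   94.76] [178.49   0.71  14.98] 64.55 [ 0.1  0.7 -3.9] qd 0.37
```

```bash
cat > chk.py <<'E'
from st import *
n=sys.argv[1]
s=viewer.snapshot("scene");np.savez(f"pics/sc{n}.npz",**s)
cv2.imwrite(f"pics/sc{n}.png",cv2.resize(s["frame"][120:220,120:240],None,fx=6,fy=6,interpolation=cv2.INTER_CUBIC))
W=cloud(s);hsv=cv2.cvtColor(s["frame"],cv2.COLOR_BGR2HSV)
m=(hsv[...,0]>10)&(hsv[...,0]<32)&(hsv[...,1]>130)&(hsv[...,2]>60)&(np.hypot(W[...,0]-568,W[...,1]+273)<60)&(W[...,2]>50)
q=W[m];print("brass n",m.sum(),"z pct",np.percentile(q[:,2],[1,3,10,50,97]).round(1))
# lowest brass pixel column-wise: bottom silhouette
v,u=np.nonzero(m);i=v.argmax();print("lowest px",u[v==v.max()].mean(),v.max())
p=q[:,2]
for lo,hi in((p.min(),p.min()+8),(p.max()-14,p.max()-3)):
    k=(p>=lo)&(p<=hi);print((lo.round(1),hi.round(1)),"n",k.sum(),"circle",*[np.round(a,1) for a in circ(q[k])])
for zf in(63,65,67,70,75,77,79):
    T=np.array([568.5,-272.9,zf]);a=np.linspace(0,6.28,73)
    b=max(pix(s,T+22*np.array([np.cos(t),np.sin(t),0]))[1] for t in a);print(zf,round(b,1),end="; ")
print()
E
python3 chk.py 10
```

```text
22.7 [ 569.56 -272.58   94.76] [178.49   0.71  14.98] 64.55 [ 0.1  0.7 -3.9] qd 0.37
brass n 181 z pct [ 79.2  81.1  85.6 111.6 133. ]
lowest px 164.0 181
(np.float64(77.3), np.float64(85.3)) n 17 circle [ 572.9 -268.1] 16.8
(np.float64(120.9), np.float64(131.9)) n 61 circle [ 571.3 -270. ] 30.5
63 185.1; 65 184.6; 67 184.1; 70 183.5; 75 182.3; 77 181.8; 79 181.4;
```

View pics/sc10.png

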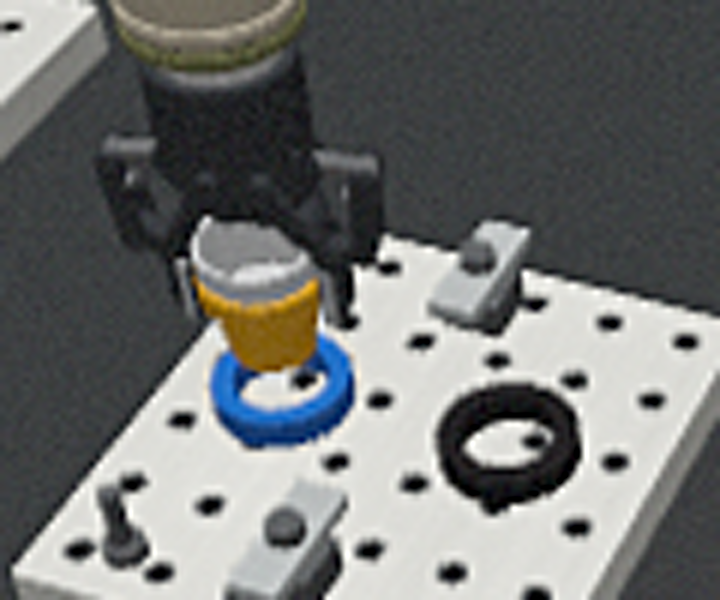

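Foot height agrees: the lowest pixel, row 181, puts it near 77–79, as expected from the TCP. The free-radius centre fit is poorly conditioned, so I'll refit with the known radii.

```bash
cat > fit.py <<'E'
from h import *
from scipy.optimize import least_squares
def cone(q,c0=(568,-273,77)):
    # brass outer surface, unknown axis foot (x,y,z) and tilt; radius by height along axis
    def rad(h): return np.where(h>40,33,22+(33-4-22+2)*np.clip(h,0,40)/40)
    def f(p):
        a=np.array([p[3],p[4],1]);a/=np.linalg.norm(a);d=q-p[:3];h=d@a;return np.linalg.norm(d-np.outer(h,a),axis=1)-rad(h)
    return f
def bandfit(q,R):
    g=lambda p:np.hypot(q[:,0]-p[0],q[:,1]-p[1])-R
    r=least_squares(g,[568,-273],loss="soft_l1");return r.x.round(1),np.std(g(r.x)).round(2)
E
python3 - <<'E'
from fit import *
def run(npz,cx,cy,foot):
    s=dict(np.load(npz));W=cloud(s);hsv=cv2.cvtColor(s["frame"],cv2.COLOR_BGR2HSV);near=np.hypot(W[...,0]-cx,W[...,1]-cy)<42
    z=W[...,2]-foot
    b=near&(hsv[...,0]>10)&(hsv[...,0]<32)&(hsv[...,1]>130)&(z>43)&(z<53)
    t=near&(hsv[...,1]<60)&(hsv[...,2]>90)&(z>60)&(z<71)
    print(npz,"brass band",b.sum(),*bandfit(W[b],33))
    # only outside of steel band: front half toward camera
    V=s["view"];c=-V[:3,:3].T@V[:3,3];d=(c[:2]-[cx,cy]);d/=np.linalg.norm(d)
    t&=((W[...,:2]-[cx,cy])@d>8);print("steel band",t.sum(),*bandfit(W[t],32))
run("pics/scene6.npz",528.2,331.2,0)
run("pics/sc10.npz",569.5,-272.6,77)
E
```

```text
pics/scene6.npz brass band 52 [586.6 331.9] 10.94
steel band 52 [584.1 334.9] 8.6
pics/sc10.npz brass band 51 [ 568.7 -271.1] 1.44
steel band 57 [ 568.5 -270.6] 1.42
```

```bash
sed -i 's/r=least_squares(g,\[568,-273\]/r=least_squares(g,q[:,:2].mean(0)/' fit.py; python3 - <<'E'
from fit import *
def run(npz,cx,cy,foot):
    s=dict(np.load(npz));W=cloud(s);hsv=cv2.cvtColor(s["frame"],cv2.COLOR_BGR2HSV);near=np.hypot(W[...,0]-cx,W[...,1]-cy)<42
    z=W[...,2]-foot
    V=s["view"];c=-V[:3,:3].T@V[:3,3];d=(c[:2]-[cx,cy]);d/=np.linalg.norm(d)
    fr=((W[...,:2]-[cx,cy])@d>0)
    b=near&fr&(hsv[...,0]>10)&(hsv[...,0]<32)&(hsv[...,1]>130)&(z>43)&(z<53)
    t=near&(hsv[...,1]<60)&(hsv[...,2]>90)&(z>60)&(z<71)&((W[...,:2]-[cx,cy])@d>8)
    print(npz,"brass band",b.sum(),*bandfit(W[b],33)," steel band",t.sum(),*bandfit(W[t],32))
run("pics/scene6.npz",528.2,331.2,0)
run("pics/scene8.npz",526.5,330.3,27)
run("pics/sc10.npz",569.5,-272.6,77)
E
```

```text
pics/scene6.npz brass band 51 [526.9 330.9] 1.29  steel band 52 [526.4 330.9] 0.83
pics/scene8.npz brass band 50 [525.3 330.7] 1.19  steel band 62 [525.2 330.8] 2.27
pics/sc10.npz brass band 49 [ 568.7 -271. ] 1.47  steel band 57 [ 568.5 -270.6] 1.42
```

After bias correction, the band centre agrees with the TCP and the 1.7° tool lean to within about 0.3 mm. Final descent of 12 mm, with -1 in x.

```bash
python3 -m pendant '[-0.9,-0.2,-2,0,58, 0,0,-3,0,58, 0,0,-3,0,58, 0,0,-1.5,0,58, 0,0,0,0,58, 0,0,0,0,58, 0,0,0,0,58]'; python3 st.py
```

```text
time: 23.33
tool_pos: [568.8, -273.1, 84.8]
tcp_rot: [178.5, 0.7, 15.0]
ft_force: [-0.3, 0.8, -5.0]
finger_gap: 65.2
23.33 [ 568.75 -273.1    84.85] [178.45   0.68  14.97] 65.16 [-0.3  0.8 -5. ] qd 0.08
```

```bash
python3 -m pendant '[-0.1,0.3,-1.8,0,58, 0,0,0,0,58, 0,0,0,0,58, 0,0,0,0,58, 0,0,0,0,58]'; python3 chk.py 11; python3 - <<'E'
from st import *
s=viewer.snapshot("wrist");cv2.imwrite("pics/w11.png",s["frame"])
s=viewer.snapshot("top");cv2.imwrite("pics/t11.png",cv2.resize(s["frame"][120:260,270:410],None,fx=4,fy=4,interpolation=cv2.INTER_CUBIC))
E
```

```text
time: 23.75
tool_pos: [568.9, -272.9, 83.3]
tcp_rot: [178.4, 0.7, 15.0]
ft_force: [-0.1, -0.9, -4.5]
finger_gap: 64.8
23.75 [ 568.91 -272.91   83.28] [178.42   0.65  14.97] 64.76 [-0.1 -0.9 -4.5] qd 0.08
brass n 176 z pct [ 68.9  70.4  74.8 102.  121.9]
lowest px 165.5 183
(np.float64(66.3), np.float64(74.3)) n 16 circle [ 570.9 -271.1] 19.2
(np.float64(110.3), np.float64(121.3)) n 58 circle [ 571.3 -269.4] 28.9
63 185.1; 65 184.6; 67 184.1; 70 183.5; 75 182.3; 77 181.8; 79 181.4; 
23.8 [ 568.93 -272.91   83.32] [178.42   0.65  14.97] 64.93 [ 0.9 -0.  -4.8] qd 0.07
```

View pics/sc11.png

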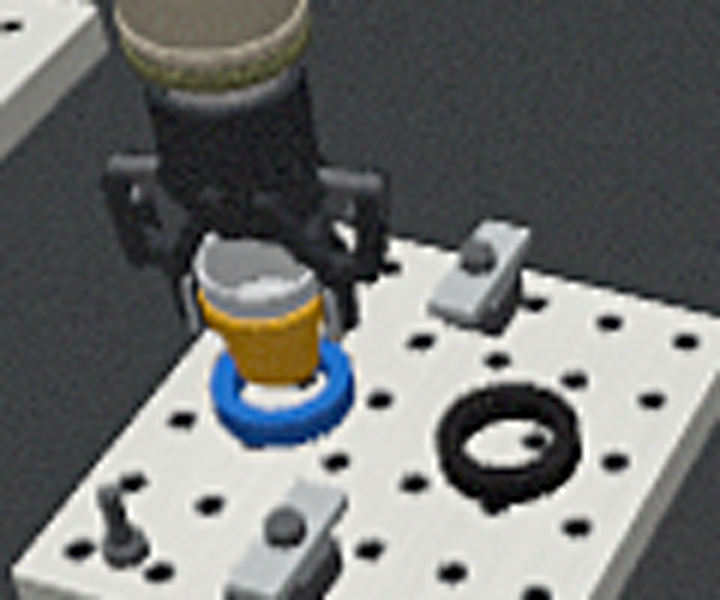

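View pics/w11.png

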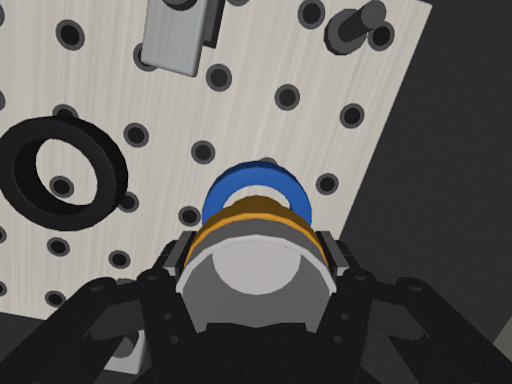

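The wrist view has the foot (257,200) centred across the ring, whose edges are at 203 and 312. The scene view shows a clear gap above the ring. The arm is still (0.08°/s), at t=23.8 s. Handing in.

```bash
python3 -c "
from bench import job; print(job.hand_in())"
```

```text
the job is handed in; nothing more can be done
None
```

The job is handed in at about 24 s of the 58 s allowed. The nested cups are held by the brass cup, hovering over the blue ring. I set the steel cup into the brass cup farthest to the left, took the pair by the brass band and carried it over the guard.

**Last checks:**
- **Nesting:** after release the rims read about 73 mm and 55 mm, which means fully seated. Later pictures still show the steel cup seated.
- **Height:** the tool height puts the brass foot about 10.7 mm above the ring. The scene-camera foot heights were less certain and roughly agreed, a few mm either way.
- **Centring:** the tool was at (568.9, -272.9). I measured the ring at about (568.5, -273.2).
- **Stillness:** joint speeds were under 0.1°/s, with a grip opening of about 65 mm and a pair weight of about 5 N.
- **Guard:** the foot was about 135 mm above the table where it crossed the 100 mm guard. I saw no contact with the guard or the rings, and the force readings I took showed none.

**Not perfect:**
- **Tilt:** the fast carry built up to about 4° of tilt. I removed most of it with a short up-and-down motion above the pallet, and about 1.7° of lean remained at hand-in.
- **Scene-camera fits:** fits of the cup centre with a free radius came out 2–3 mm off. In the check 12 mm higher up, fits with the known radius agreed with the tool pose to about 0.3 mm. I did not repeat those at the final height.

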